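Tuck the router's bay cover under its lapped flap and hold it pressed

TASK

Refit the loose cover on the router's open service bay: pick it up by its orange grip bar, slide its pale front edge under the hinged flap until it is home against the stops, square and centred, without lifting the flap. Then press the cover down flat so that the springy foam gasket under it is fully squeezed, and finish still holding the cover by its bar and pressing it down; do not let go. Leave the mug, the remote control and the power adapter alone.

Things in the scene. Friction and masses are not known exactly. Their poses are not given: they have to be found in the camera images.
- router: Black home router, a flat box 190 (x) x 230 (y) x 38 mm high, fixed on the table. Origin: centre of its underside; z up; +x from its front (green lamps) to its back, where the flap is hinged. Its top deck is 38 mm up; in it is an open bay 48 x 76 mm (x -36 to +12) with a green board inside. An antenna 175 mm tall at x +83, y +102 leans to +y.
- bay (a point): Point on the deck (38 mm above the table) over which the centre of the cover's underside lies when the cover is home and square. Axes as the router's. Home: the cover's front edge at x = +50 mm from here, 20 mm under the flap, its grip bar at x = -15 mm, y = 0.
- lap (a point): Point on the deck below the flap's free edge, 30 mm to +x of bay; axes as the router's. Here the flat part of the flap begins: underside 11 mm, top 14 mm above the deck; a pale lip flares up from it to -x (tip 7 mm out, underside 14, top 17 mm up). Free width beneath 144 mm. Stops 9 mm high end the slot 20.5 mm in (x +20.5).
- flap (a joint): Angle of the dark flap (172 mm wide along y, 60 mm deep, 100 g) about its hinge along y at the router's back, x = +90 mm in the router's frame, 11 mm above the deck. 0 = lying on its cheeks; grows as its free edge is lifted (0.05 rad = 3 mm). Nothing but its weight holds it down.
- gasket (a joint): How far the blue foam frame around the bay (64 x 92 mm, centred at x = -12 mm from bay) is squeezed, in m: 0 = free, its top 3 mm above the deck; 0.003 = fully squeezed, level with the deck. Springy: 2.5 N to start it, 10 N to squeeze it fully; the cover's weight alone does not.
- cover: Loose flat black cover plate with a pale front strip and an orange grip bar, 100 (x) x 110 (y) x 4 mm, about 90 g. Origin: centre of its underside; z up; +x points to its pale 20 mm strip, the edge to tuck in. It starts lying flat on the table, bar up.
- cover_grip (a point): Centre of the upright orange grip bar on the cover: 12 mm thick (along the cover's x), 64 mm long (along y), rising 28 mm above the plate's top (from 4 to 32 mm above the cover's underside). This point is 18 mm above the underside, 15 mm to -x of the plate's centre. Axes as the cover's.
- cover_edge (a point): Middle of the cover's pale front edge, half-way through its thickness: 50 mm to +x of the plate's centre, 2 mm above its underside. Axes as the cover's.
- mug: Blue mug, 80 mm wide, 95 mm high; leave it alone. Origin: centre of its underside.
- remote: Black remote control lying flat, 160 x 45 x 18 mm; leave it alone. Origin: centre of its underside; its own x lies along its length.
- adapter: Black power adapter with two brass pins, 70 x 45 x 28 mm; leave it alone. Origin: centre of its underside.
Things that resemble listed ones, but are neither listed nor needed, are in the scene too. Of the things that look like the cover, take the one that is nearest to the robot's base at the start.

How it is judged:
On the way, in this order (a step that is already met when the one before it is completed fails the run):
1. the cover is picked up off the table (height (world z) of cover_grip above 0.035 m and contact force between the fingers and cover above 1 N), for 0.2 s.
2. the cover's front edge is tucked at least 13 mm under the flap, square and centred (y of cover_edge in the frame of router between -0.01 and 0.01 m and x of cover_edge in the frame of router above 0.043 m and z of cover_edge in the frame of router below 0.049 m and x of cover_grip in the frame of router below 0 m and angle between the x axis of cover_grip and the x axis of router, either way round below 0.1 rad), for 0.2 s.
At the end, for the whole second after the job is handed in: Cover's edge at least 13 mm under the flap (of 20), centred within 10 mm and square within 0.1 rad, level within 0.06 rad and down within about 2 mm of the deck, gasket squeezed at least 2.2 of 3 mm, flap lying down (under 0.03 rad), cover at rest with the fingers still bearing on it with over 3 N (all of step 2 and value of joint gasket above 0.0022 m and angle between cover_grip's own z axis and vertical below 0.06 rad and value of joint flap below 0.03 rad and z of cover_edge in the frame of router below 0.0425 m and z of cover_grip in the frame of router below 0.0585 m and linear speed of cover below 0.02 m/s and contact force between the fingers and cover above 3 N); the arm keeps its last pose, push and grip.
It fails at once if the flap is lifted (over 0.08 rad, 5 mm at its edge) (value of joint flap above 0.08 rad).
It fails at once if the mug is disturbed (moved over 20 mm) (distance of mug from where it was at the start of the episode above 0.02 m).
It fails at once if the remote is disturbed (moved over 20 mm) (distance of remote from where it was at the start of the episode above 0.02 m).
It fails at once if the adapter is disturbed (moved over 20 mm) (distance of adapter from where it was at the start of the episode above 0.02 m).
It also fails if it takes over 35 s, if anything falls off the work surface, if the arm or the gripper's body presses on something with over 40 N, if the wrist force passes 120 N, or if a joint passes its speed limit or range.

ROBOT

A 6-joint arm with a two-finger parallel gripper is mounted at the origin on the work surface. World frame = base frame: x ahead of the robot, y to its left, z up, the work surface at z = 0. Lengths are in m, angles in rad, forces in N, time in s.
With the tool pointing down it reaches from about 0.3 to 0.775 m from the base axis. Payload 14.6 kg.
Tool frame: the origin (TCP) lies between the finger pads; the fingertips stand 17 mm ahead of it and the grasp point (between the pads) lies 2 mm behind it; z points along the fingers, y is the line along which they close (so a half turn about z gives the same grasp; the last joint's range is limited). The gripper opens to 94 mm and grips with 3 to 60 N. Pads are 16 mm wide; open, the fingers measure 119 mm over their backs; the gripper's body (75 mm by 177 mm) begins 78 mm behind the grasp point.
Start: joints at [-1.222, 0.3, 1.521, -0, 1.321, -0.067], TCP at [0.222, -0.503, 0.197] pointing down, gripper open.
Joint ranges: [-3.03, 3.03], [-0.79, 2.21], [0.23, 2.52], [-1.04, 4.18], [0, 3.07], [-2.55, 2.55]. Speed limits (rad/s): [2.22, 2.22, 2.57, 3.14, 3.14, 3.14].

INTERFACE

Orientations are given as a rotation vector (axis times angle).
In Python, from plant import r gives the robot as it stands. The module is installed in compiled form; this text tells all that it offers.
- The arm moves only by the tool drive_tool, never from a script. Its argument "increments" is a list that holds one entry, the list of rows, each a list of 7 numbers: the finger opening in cm, from 0 to 9.4, then the shift along the world's x, y, z in cm, then the turn, a rotation vector about the world's x, y, z in rad. A call has 1 to 5 rows; each row is the pose to reach, as a shift and turn from the pose commanded when the call began; what a row does not reach only later rows make up. A row lasts 1/8 s, in which the tool goes at most 62.5 mm and 10.7 degrees, less where a joint would pass 70% of its speed; a pose out of reach is approached as far as the arm can. A call with a gripper value outside its range is refused whole. The fingers move at their own pace and stop on an object; "squeeze" is the grip in N (left out, the last holds). Time passes only in rows, so rows that repeat a pose let the fingers close. It gives the time, the measured TCP pose, the force, the opening and the grip force at its end, in the units of the state.
- r.get_state(): the state, without advancing time (a new reading comes with each control period).
- r.get_image(name): name is "side" or "top" or "wrist"; returns a dict with "frame" (480x640x3 uint8, red, green, blue), "fx", "fy", "cx", "cy" (pixels), "rvec" (rotation vector, rad) and "tvec" (3), from world to camera coordinates, as OpenCV has them; the wrist camera has in their place "hand_eye" (4x4, takes a point from camera to tool coordinates, whose origin is the TCP and whose axes are the flange's). Camera axes: x right, y down, z forward; pixel columns grow to the right and rows downward; lengths in m; the calibration is good to about 2 mm. The wrist camera is an equidistant fisheye: a pixel r from the principal point sees the ray r / f radians off the axis. A picture is of the moment at which its call begins: read the wrist's pose just before it. There is no depth.
- r.job_done(): hands the job in; it is judged then, once.
Trained networks look in the newest picture that a camera, given by its name, has taken for a name from the list of things; names that differ only in an ending like _2 or _b are one class to them, and where a whole thing is asked for, a point or a joint stands for the part that bears it (a point fixed in the world has none). Each returns a list of dicts, best first, with "score" (0 to 1); they miss things now and then, are a little off and sometimes report something else, mostly with a low value. They report only what shows in the picture. A call takes as long as a camera call. They do not tell look-alikes from the thing itself.
- r.trace(target, camera): "region" (480x640 bool, what is visible of it) and "point" ([column, row] in pixels, amid what is visible of it).
- r.landmark_of(target, camera): "point" ([column, row] in pixels: a listed point, or the origin of a listed thing).
The state is a dict: "t": time; "joint_pos": joint angles; "dq": joint speeds; "tau": joint torques, N m; "tcp_pos": TCP position; "eef_rot": TCP orientation; "wrist_force": force on the tool from outside, world axes, zero at the start; "moment": the same for the moment, N m; "grip_width": finger opening in m; "grasp_force": force on a finger pad.
Only numpy, scipy, OpenCV 4.12 (cv2) and the standard library are available. Lean on these libraries where they do the work, as an engineer would, in place of code of your own. Each camera call takes 0.05 s, during which the arm holds its last target. There are 200 camera calls.

## Working session

There is one attempt and no reset: what is moved stays moved. The work goes in short steps, Python scripts to look and compute and a tool call to move; the robot and the scene stay as the last step left them, time stands still between calls to the robot, and variables do not carry over. Pictures are saved under pics/ and viewed, at most 10 in all, crops included, and the job is handed in when it is done.

Besides the shell and the picture viewer there is one more tool, called after ">>>" as name([rows], argument=value, ...), one row to a line, values as JSON. drive_tool: Moves the arm, as the interface text tells. Its arguments: {"type":"object","properties":{"increments":{"type":"array","items":{"type":"array","items":{"type":"array","items":{"type":"number"}}}},"squeeze":{"type":"number"}},"required":["increments"]}

```bash
mkdir -p pics
cat > h.py <<'E'
import numpy as np, cv2
from scipy.spatial.transform import Rotation as R
from plant import r
def shot(n,save=None):
    s=r.get_state(); im=r.get_image(n); im['s']=s
    if save: cv2.imwrite('pics/'+save,im['frame'][:,:,::-1])
    return im
def ray(im,p):
    u=np.array([(p[0]-im['cx'])/im['fx'],(p[1]-im['cy'])/im['fy']])
    if 'hand_eye' in im:
        th=np.hypot(*u); d=np.r_[u/max(th,1e-9)*np.sin(th),np.cos(th)]
        H=np.array(im['hand_eye']); W=R.from_rotvec(im['s']['eef_rot']).as_matrix()
        return W@H[:3,3]+im['s']['tcp_pos'], W@H[:3,:3]@d
    M=R.from_rotvec(np.ravel(im['rvec'])).as_matrix()
    return -M.T@np.ravel(im['tvec']), M.T@np.r_[u,1]
def atz(im,p,z):
    o,d=ray(im,p); return o+d*(z-o[2])/d[2]
def tri(rs):
    A=0;b=0
    for o,d in rs:
        d=d/np.linalg.norm(d);P=np.eye(3)-np.outer(d,d);A=A+P;b=b+P@o
    x=np.linalg.solve(A,b); return x,[np.linalg.norm(np.cross(x-o,d/np.linalg.norm(d))) for o,d in rs]
E
python3 - <<'E'
from h import *
np.set_printoptions(precision=3,suppress=True)
for c in ['top','side']:
    im=shot(c,c+'0.png')
    print(c,ray(im,(320,240))[0])
    for t,z in [('cover',0),('cover_grip',.018),('cover_edge',.002),('router',0),('bay',.038),('lap',.038),('mug',0),('remote',0),('adapter',0)]:
        for d in r.landmark_of(t,c)[:4]: print(t,round(d['score'],2),np.round(d['point']),atz(im,d['point'],z))
s=r.get_state();print(s['eef_rot'],s['t'])
E
```

```text
top [ 0.492 -0.018  1.554]
cover 0.94 [440. 208.] [ 0.741 -0.407  0.   ]
cover 0.74 [404. 287.] [ 0.51 -0.3   0.  ]
cover 0.6 [355. 245.] [ 0.629 -0.159  0.   ]
cover 0.16 [261. 256.] [0.592 0.112 0.   ]
cover_grip 0.94 [352. 249.] [ 0.616 -0.148  0.018]
cover_grip 0.61 [401. 295.] [ 0.487 -0.289  0.018]
cover_grip 0.58 [441. 212.] [ 0.726 -0.405  0.018]
cover_edge 0.93 [447. 194.] [ 0.781 -0.427  0.002]
cover_edge 0.77 [369. 228.] [ 0.677 -0.2    0.002]
cover_edge 0.59 [404. 274.] [ 0.548 -0.302  0.002]
router 0.67 [261. 253.] [0.6   0.112 0.   ]
bay 0.87 [263. 252.] [0.601 0.101 0.038]
bay 0.65 [266. 243.] [0.627 0.093 0.038]
lap 0.65 [266. 246.] [0.617 0.095 0.038]
mug 0.96 [470. 273.] [ 0.551 -0.492  0.   ]
remote 0.59 [374. 197.] [ 0.77  -0.214  0.   ]
adapter 0.73 [143. 268.] [0.554 0.447 0.   ]
side [0.534 0.807 0.912]
cover 0.8 [371. 196.] [ 0.498 -0.306  0.   ]
cover 0.79 [322. 223.] [ 0.628 -0.165 -0.   ]
cover 0.74 [299. 166.] [ 0.732 -0.419  0.   ]
cover_grip 0.92 [328. 219.] [ 0.609 -0.166  0.018]
cover_grip 0.91 [378. 195.] [ 0.478 -0.293  0.018]
cover_grip 0.67 [303. 164.] [ 0.719 -0.405  0.018]
cover_edge 0.9 [305. 215.] [ 0.678 -0.191  0.002]
cover_edge 0.74 [354. 198.] [ 0.546 -0.29   0.002]
cover_edge 0.69 [282. 160.] [ 0.793 -0.44   0.002]
router 0.98 [318. 302.] [0.6   0.108 0.   ]
bay 0.85 [320. 292.] [0.596 0.107 0.038]
lap 0.72 [306. 287.] [0.631 0.098 0.038]
mug 0.84 [355. 156.] [ 0.56  -0.503  0.   ]
remote 0.58 [276. 204.] [ 0.768 -0.226  0.   ]
adapter 0.87 [323. 447.] [0.545 0.446 0.   ]
[-3.074 -0.648  0.   ] 1.0
```

Run:
```python
import cv2
a=cv2.imread('pics/top0.png');b=cv2.imread('pics/side0.png')
cv2.imwrite('pics/t1.png',cv2.resize(a[160:340,110:510],None,fx=2,fy=2,interpolation=cv2.INTER_CUBIC))
cv2.imwrite('pics/s1.png',cv2.resize(b[110:480,180:580],None,fx=1.6,fy=1.6,interpolation=cv2.INTER_CUBIC))
```

```text
(no output)
```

View pics/t1.png

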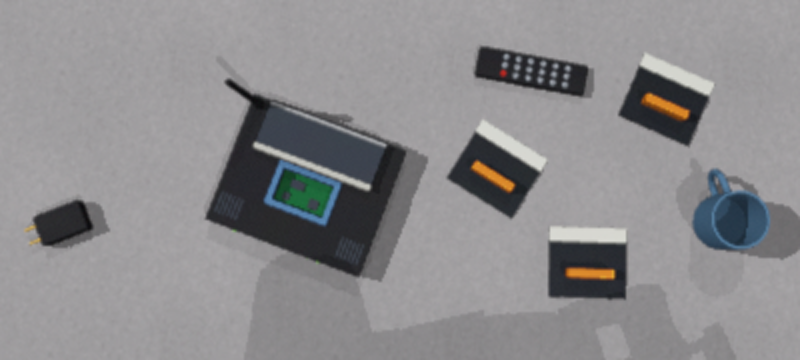

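View pics/s1.png

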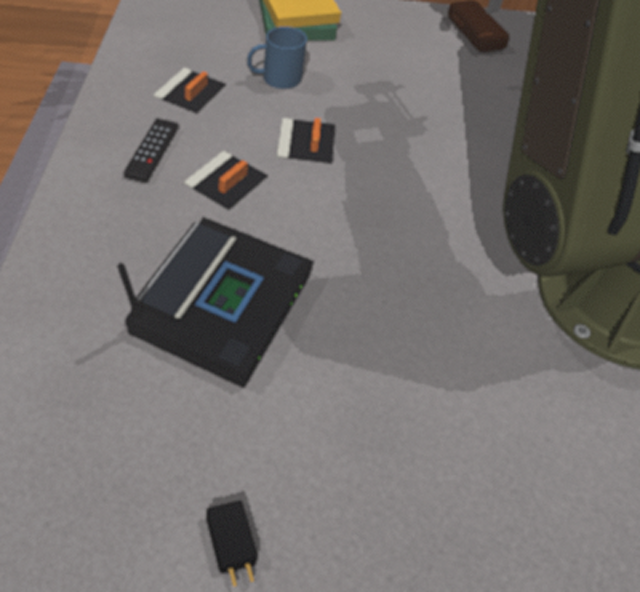

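Look-alikes in the full top picture: cover A (404,291), B (358,244), C (443,210). A, at about (0.50, -0.30), is the nearest to the base. I'll go above it for a close check.

>>> drive_tool([
  [[9.4,3,2.3,0.5,0,0,0.15],[9.4,6.2,4.8,1,0,0,0.3],[9.4,9.5,7.4,1.5,0,0,0.45],[9.4,12.8,10,2,0,0,0.6],[9.4,16.1,12.5,2.5,0,0,0.75]],
])

```text
t: 1.62
tcp_pos: [0.3841, -0.3772, 0.2222]
eef_rot: [2.618, 1.736, 0.0]
wrist_force: [-0.7, -0.3, 0.2]
grip_width: 0.0943
grasp_force: 0.0
```

>>> drive_tool([
  [[9.4,3.3,2.5,0.5,0,0,0.14],[9.4,6.6,5,0.5,0,0,0.28],[9.4,8.5,6.7,0.5,0,0,0.36],[9.4,9.4,7.8,0.5,0,0,0.4],[9.4,9.4,7.8,0.5,0,0,0.4]],
])

```text
t: 2.25
tcp_pos: [0.4772, -0.2998, 0.2269]
eef_rot: [-2.227, -2.216, 0.0]
wrist_force: [-0.4, -0.0, 0.3]
grip_width: 0.0938
grasp_force: 0.0
```

```bash
cat > m.py <<'E'
from h import *
np.set_printoptions(precision=4,suppress=True)
def seg(im,reg,z):
    c,_=cv2.findContours(reg.astype(np.uint8),0,1);c=max(c,key=cv2.contourArea)[:,0]
    P=np.array([atz(im,p,z)[:2] for p in c],np.float32)
    return cv2.minAreaRect(P)
E
python3 - <<'E'
from m import *
s=r.get_state();print(s['tcp_pos'],R.from_rotvec(s['eef_rot']).as_matrix(),s['t'],s['joint_pos'],s['grip_width'])
im=shot('wrist','w0.png')
for t,z in [('cover',0.004),('cover_grip',.018),('cover_edge',.002)]:
    for d in r.landmark_of(t,'wrist')[:3]: print(t,round(d['score'],2),np.round(d['point']),atz(im,d['point'],z))
for d in r.trace('cover','wrist')[:3]: print(round(d['score'],2),d['point'],seg(im,d['region'],.004))
E
```

```text
[ 0.4772 -0.2998  0.2269] [[ 0.0048  1.     -0.0002]
 [ 1.     -0.0048  0.    ]
 [ 0.     -0.0002 -1.    ]] 2.25 [-0.6259  0.3094  1.4388 -0.0001  1.3936 -0.6211] 0.09375981932098632
cover 0.83 [333. 208.] [ 0.4928 -0.3016  0.004 ]
cover 0.79 [450.  95.] [ 0.6272 -0.169   0.004 ]
cover 0.56 [511. 290.] [ 0.7293 -0.4088  0.004 ]
cover_grip 0.67 [511. 292.] [ 0.7222 -0.4058  0.018 ]
cover_grip 0.64 [448.  82.] [ 0.6191 -0.1566  0.018 ]
cover_grip 0.6 [319. 206.] [ 0.4775 -0.2971  0.018 ]
cover_edge 0.69 [485. 115.] [ 0.6723 -0.1895  0.002 ]
cover_edge 0.61 [538. 300.] [ 0.7795 -0.427   0.002 ]
cover_edge 0.55 [378. 206.] [ 0.5447 -0.2997  0.002 ]
0.85 [335.3, 204.7] ((0.49617016315460205, -0.2976478934288025), (0.11073772609233856, 0.10083869844675064), 89.4349365234375)
0.8 [506.3, 281.8] ((0.7325387597084045, -0.4118731617927551), (0.11180435121059418, 0.1031356006860733), 66.58657836914062)
0.72 [448.7, 98.5] ((0.6285060048103333, -0.16736046969890594), (0.11096354573965073, 0.10031623393297195), 58.51850509643555)
```

View pics/w0.png

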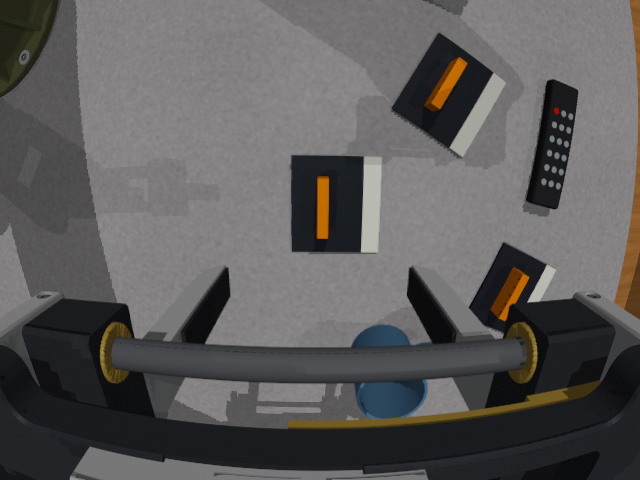

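The picture shows cover A at (335,205), with its bar at (322,207) and its pale strip to the right at (371,205). The size I measured, 110.7 x 100.8 mm at z = 4 mm, matches a cover lying flat on the table. The others are B (448,95) and C (510,285). I'm descending on A.

>>> drive_tool([
  [[6,0.3,0.2,-5,0,0,-0.005],[6,0.3,0.2,-10,0,0,-0.005],[6,0.3,0.2,-15,0,0,-0.005],[6,0.3,0.2,-18,0,0,-0.005],[6,0.3,0.2,-18,0,0,-0.005]],
])

```text
t: 3.12
tcp_pos: [0.4789, -0.2979, 0.0453]
eef_rot: [-2.231, -2.207, 0.001]
wrist_force: [-0.5, -0.4, 0.7]
grip_width: 0.06
grasp_force: 0.0
```

Run:
```python
from m import *
s=r.get_state();print(s['tcp_pos'],s['wrist_force'],s['grip_width'])
im=shot('wrist','w1.png')
a=im['frame'].astype(int)
m=((a[...,0]>150)&(a[...,1]<170)&(a[...,2]<80)&(a[...,0]-a[...,2]>110)).astype(np.uint8)
n,l,st,c=cv2.connectedComponentsWithStats(m)
for i in range(1,n):
    if st[i,4]>150:
        print(st[i],c[i]); print(seg(im,l==i,.032))
```

```text
[ 0.4789 -0.2979  0.0453] [-0.5378 -0.4167  0.6789] 0.059970635354064515
[ 516    6   49   82 1418] [540.4203  46.9661]
((0.6168050169944763, -0.15947625041007996), (0.06331818550825119, 0.011781091801822186), 58.68409729003906)
[ 314  206   21  112 2253] [323.6698 261.2614]
((0.4815923571586609, -0.29531025886535645), (0.06722113490104675, 0.01134678814560175), 89.17302703857422)
```

>>> drive_tool([
  [[6,0.2,0.2,-1,0,0,-0.01],[6,0.2,0.2,-2,0,0,-0.01],[0,0.2,0.2,-2,0,0,-0.01],[0,0.2,0.2,-2,0,0,-0.01],[0,0.2,0.2,-2,0,0,-0.01]],
], squeeze=45)

```text
t: 3.8
tcp_pos: [0.4823, -0.2963, 0.0273]
eef_rot: [2.243, 2.199, 0.0]
wrist_force: [0.1, 0.2, -0.3]
grip_width: 0.0337
grasp_force: 0.0
```

>>> drive_tool([
  [[0,0,0,0,0,0,0],[0,0,0,1,0,0,0],[0,0,0,4,0,0,0],[0,0,0,8,0,0,0],[0,0,0,12,0,0,0]],
])

```text
t: 4.42
tcp_pos: [0.4821, -0.2961, 0.149]
eef_rot: [2.243, 2.199, 0.0]
wrist_force: [-0.7, -1.1, -0.8]
grip_width: 0.0005
grasp_force: 0.0
```

The fingers close slowly, at about 7 cm/s, so I lifted before they had closed. I'll look again and redo it.

>>> drive_tool([
  [[4,0,0,-2,0,0,0],[4,0,0,-5,0,0,0],[4,0,0,-8,0,0,0],[4,0,0,-9.5,0,0,0],[4,0,0,-9.5,0,0,0]],
])

```text
t: 5.05
tcp_pos: [0.482, -0.296, 0.0519]
eef_rot: [-2.243, -2.199, 0.0]
wrist_force: [0.7, -0.8, 1.1]
grip_width: 0.0401
grasp_force: 0.0
```

```bash
cat > bar.py <<'E'
from m import *
s=r.get_state();print(s['tcp_pos'],s['wrist_force'],s['grip_width'],s['eef_rot'])
im=shot('wrist','w2.png')
a=im['frame'].astype(int)
m=((a[...,0]>150)&(a[...,1]<170)&(a[...,2]<80)&(a[...,0]-a[...,2]>110)).astype(np.uint8)
n,l,st,c=cv2.connectedComponentsWithStats(m)
for i in range(1,n):
    if st[i,4]>150:
        print(st[i],c[i]); print(seg(im,l==i,.032))
for d in r.trace('cover','wrist')[:3]: print(round(d['score'],2),d['point'],seg(im,d['region'],.004))
E
python3 bar.py
```

```text
[ 0.482  -0.296   0.0519] [ 0.661  -0.7904  1.1228] 0.04011304830681844 [-2.2429 -2.1985  0.0003]
[ 505    8   49   82 1387] [529.1211  48.6532]
((0.6163781881332397, -0.15945613384246826), (0.06310203671455383, 0.011767899617552757), 58.552093505859375)
[ 308  208   21  108 2097] [318.2437 261.3309]
((0.4814748167991638, -0.2955591082572937), (0.06688740104436874, 0.01162122655659914), 88.96444702148438)
0.95 [521.4, 75.4] ((0.6282639503479004, -0.16777324676513672), (0.11214476823806763, 0.1012067124247551), 58.74610137939453)
0.79 [539.5, 384.8] ((0.6790130138397217, -0.4288840591907501), (0.043360400944948196, 0.024396730586886406), 80.20624542236328)
0.72 [331.8, 236.6] ((0.495904803276062, -0.29767194390296936), (0.11049481481313705, 0.10140213370323181), 88.9676742553711)
```

View pics/w2.png

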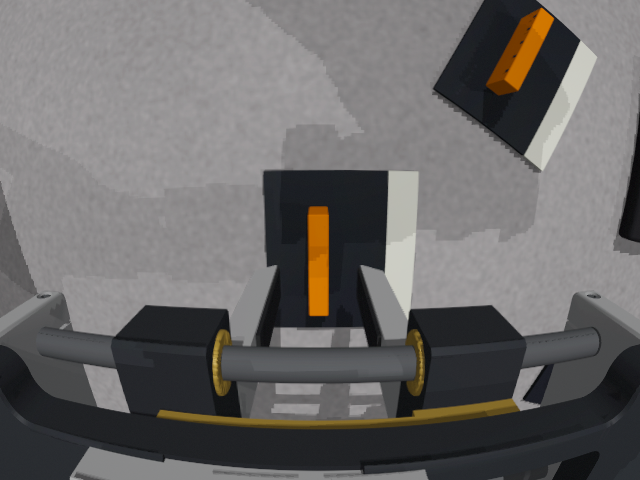

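Cover A is undisturbed, with its bar at (318,261) between the fingers. I'm descending and waiting for the full closing.

>>> drive_tool([
  [[4,0,0,-1.5,0,0,-0.01],[2.5,0,0,-2.6,0,0,-0.01],[0,0,0,-2.6,0,0,-0.01],[0,0,0,-2.6,0,0,-0.01],[0,0,0,-2.6,0,0,-0.01]],
], squeeze=45)

```text
t: 5.78
tcp_pos: [0.4823, -0.2963, 0.0263]
eef_rot: [2.254, 2.187, 0.0]
wrist_force: [-0.6, 0.5, -0.0]
grip_width: 0.0033
grasp_force: 0.0
```

>>> drive_tool([
  [[0,0,0,0,0,0,0],[0,0,0,0,0,0,0]],
])

```text
t: 6.02
tcp_pos: [0.4822, -0.2962, 0.0261]
eef_rot: [2.254, 2.188, -0.0]
wrist_force: [0.8, 0.5, -0.3]
grip_width: 0.0005
grasp_force: 0.0
```

Run:
```python
from m import *
s=r.get_state(); im=shot('wrist','w3.png'); print(np.array(im['hand_eye']),s['tcp_pos'],s['grip_width'])
b=shot('side','s3.png'); t=shot('top','t3.png')
def proj(im,X):
    M=R.from_rotvec(np.ravel(im['rvec'])).as_matrix();c=M@X+np.ravel(im['tvec']);return c[0]/c[2]*im['fx']+im['cx'],c[1]/c[2]*im['fy']+im['cy']
print(proj(b,s['tcp_pos']),proj(t,s['tcp_pos']))
x=[cv2.resize(im['frame'][120:480,140:500],(400,400)),cv2.resize(b['frame'][140:260,310:430],(400,400),interpolation=2)]
cv2.imwrite('pics/c3.png',np.hstack(x)[:,:,::-1])
```

```text
[[-0.0001 -0.9702 -0.2424  0.0702]
 [ 1.      0.0001 -0.001  -0.0004]
 [ 0.001  -0.2424  0.9702 -0.1879]
 [ 0.      0.      0.      1.    ]] [ 0.4822 -0.2962  0.0261] 0.00047997142308735637
(np.float64(377.11075506352387), np.float64(192.23732562943027)) (np.float64(404.0899439987381), np.float64(296.57720008494374))
```

View pics/c3.png

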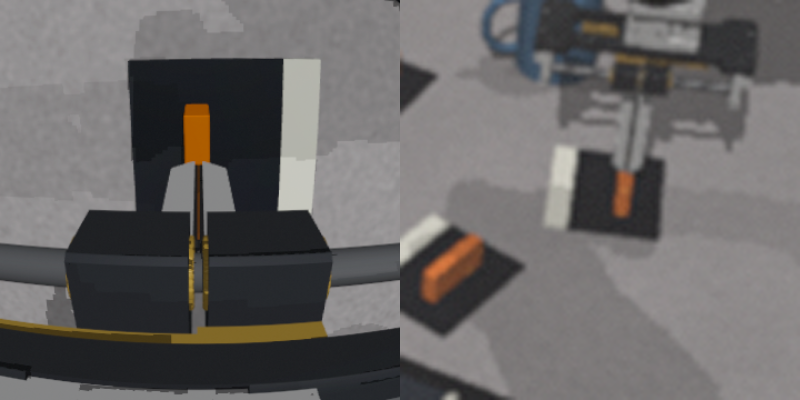

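Run:
```python
from m import *
im=shot('wrist'); H=np.array(im['hand_eye']);print(im['fx'],im['cx'],im['cy'])
def pr(X):
    c=H[:3,:3].T@(np.array(X)-H[:3,3]);th=np.arctan2(np.hypot(c[0],c[1]),c[2]);k=th/np.hypot(c[0],c[1])*im['fx'];return (im['cx']+k*c[0]).round(),(im['cy']+k*c[1]).round()
for w in (.02,.03,0.0005):
  for z in (.017,0,-.02,-.04): print(w,z,pr([.008,w,z]),pr([-.008,w,z]))
b=shot('side')
M=R.from_rotvec(np.ravel(b['rvec'])).as_matrix()
for X in ([.481,-.329,.032],[.481,-.265,.032],[.481,-.265,.004],[.482,-.296,.009],[.482,-.288,.009],[.482,-.288,.05],[.482,-.288,.07]):
    c=M@np.array(X)+np.ravel(b['tvec']);print(X,c[0]/c[2]*b['fx']+b['cx'],c[1]/c[2]*b['fy']+b['cy'])
print(r.get_state()['t'])
```

```text
371.64829954431775 318.2145736309047 234.67214165287007
0.02 0.017 (np.float64(354.0), np.float64(253.0)) (np.float64(353.0), np.float64(279.0))
0.02 0 (np.float64(357.0), np.float64(262.0)) (np.float64(356.0), np.float64(290.0))
0.02 -0.02 (np.float64(361.0), np.float64(275.0)) (np.float64(360.0), np.float64(305.0))
0.02 -0.04 (np.float64(366.0), np.float64(291.0)) (np.float64(364.0), np.float64(324.0))
0.03 0.017 (np.float64(371.0), np.float64(253.0)) (np.float64(370.0), np.float64(279.0))
0.03 0 (np.float64(375.0), np.float64(262.0)) (np.float64(374.0), np.float64(290.0))
0.03 -0.02 (np.float64(381.0), np.float64(275.0)) (np.float64(379.0), np.float64(305.0))
0.03 -0.04 (np.float64(388.0), np.float64(291.0)) (np.float64(386.0), np.float64(324.0))
0.0005 0.017 (np.float64(320.0), np.float64(253.0)) (np.float64(320.0), np.float64(279.0))
0.0005 0 (np.float64(320.0), np.float64(263.0)) (np.float64(320.0), np.float64(290.0))
0.0005 -0.02 (np.float64(320.0), np.float64(276.0)) (np.float64(320.0), np.float64(306.0))
0.0005 -0.04 (np.float64(321.0), np.float64(292.0)) (np.float64(321.0), np.float64(324.0))
[0.481, -0.329, 0.032] 378.29248000369745 183.74762329367329
[0.481, -0.265, 0.032] 377.246663425083 197.52376215783733
[0.481, -0.265, 0.004] 376.09956018138286 204.9376325644751
[0.482, -0.296, 0.009] 376.48525792646836 196.79326294283965
[0.482, -0.288, 0.009] 376.35034907116494 198.52742685164407
[0.482, -0.288, 0.05] 378.03119387688736 187.56241530424433
[0.482, -0.288, 0.07] 378.87724211383704 182.0432093333973
6.275
```

The fingertips stand about 29 mm shorter than the text says. The side view puts them at z≈0.038 while the TCP reads 0.026, and the wrist view agrees. So I'll open and go about 2.6 cm lower, guarding the force.

>>> drive_tool([
  [[4,0,0,0,0,0,0],[4,0,0,0,0,0,0],[4,0,0,0,0,0,0],[4,0,0,-0.8,0,0,0],[4,0,0,-1.5,0,0,0]],
])

```text
t: 6.9
tcp_pos: [0.482, -0.296, 0.0102]
eef_rot: [-2.254, -2.188, 0.0]
wrist_force: [0.3, 0.2, -0.2]
grip_width: 0.0397
grasp_force: 0.0
```

>>> drive_tool([
  [[2.4,0,0,-0.4,0,0,0],[2.4,0,0,-0.8,0,0,0],[2.4,0,0,-1.1,0,0,0]],
])

```text
t: 7.28
tcp_pos: [0.4822, -0.2961, -0.0003]
eef_rot: [-2.254, -2.188, 0.0]
wrist_force: [-1.0, -0.1, 0.6]
grip_width: 0.0241
grasp_force: 0.0
```

>>> drive_tool([
  [[0,0,0,0,0,0,0],[0,0,0,0,0,0,0],[0,0,0,0,0,0,0],[0,0,0,0,0,0,0]],
], squeeze=45)

```text
t: 7.78
tcp_pos: [0.4821, -0.2961, 0.0]
eef_rot: [2.254, 2.188, -0.0]
wrist_force: [-0.7, 1.2, -0.8]
grip_width: 0.0118
grasp_force: 45.0
```

Gripped: width 11.8 mm, 45 N. Lifting and heading toward the router.

>>> drive_tool([
  [[0,0,0,1.5,0,0,0],[0,0,0,5,0,0,0],[0,0,0,9,0,0,0],[0,0,3,13,0,0,0],[0,0,8,15,0,0,-0.1]],
])

```text
t: 8.4
tcp_pos: [0.4826, -0.2162, 0.1531]
eef_rot: [2.362, 2.066, 0.002]
wrist_force: [0.2, 0.4, -0.9]
grip_width: 0.0116
grasp_force: 45.0
```

>>> drive_tool([
  [[0,0.5,5,0,0,0,-0.06],[0,1,10,0,0,0,-0.12],[0,1.5,15,0,0,0,-0.18],[0,2,19,0,0,0,-0.24],[0,2,19,0,0,0,-0.24]],
])

```text
t: 9.02
tcp_pos: [0.5023, -0.0241, 0.151]
eef_rot: [2.589, 1.778, 0.002]
wrist_force: [-0.1, 0.6, -0.8]
grip_width: 0.0118
grasp_force: 45.0
```

```bash
cat > rt.py <<'E'
from m import *
def yaw(a,b): d=np.array(b)-a; return np.arctan2(d[1],d[0])
for c in ['wrist','top','side']:
    im=shot(c,c+'5.png')
    if c=='wrist': print(im['s']['tcp_pos'],im['s']['eef_rot'],im['s']['grasp_force'],im['s']['grip_width'],im['s']['wrist_force'])
    for t,z in [('bay',.038),('lap',.038),('router',0),('cover_grip',.16),('cover_edge',.16)]:
        for d in r.landmark_of(t,c)[:2]: print(c,t,round(d['score'],2),np.round(d['point']),atz(im,d['point'],z))
    a=im['frame'].astype(int)
    m=((a[...,2]>110)&(a[...,2]-a[...,0]>70)).astype(np.uint8)
    n,l,st,ce=cv2.connectedComponentsWithStats(cv2.morphologyEx(m,cv2.MORPH_CLOSE,np.ones((3,3))))
    for i in range(1,n):
        if st[i,4]>100: print('blue',st[i],seg(im,l==i,.041))
E
python3 rt.py
```

```text
[ 0.5023 -0.0241  0.151 ] [2.5893 1.7779 0.0015] 44.988139271736145 0.011830807569531485 [-0.1078  0.5922 -0.831 ]
wrist bay 0.6 [374.  41.] [0.6    0.1065 0.038 ]
wrist lap 0.61 [408.  46.] [0.6262 0.0939 0.038 ]
wrist router 0.91 [364.  54.] [0.5959 0.1053 0.    ]
wrist cover_grip 0.63 [320. 295.] [ 0.5    -0.0306  0.16  ]
wrist cover_edge 0.76 [435. 281.] [ 0.5598 -0.0464  0.16  ]
wrist cover_edge 0.6 [518. 308.] [ 0.605  -0.0842  0.16  ]
blue [ 320    0   81   98 2514] ((0.5874233841896057, 0.10487499833106995), (0.08567315340042114, 0.06361508369445801), 70.0271987915039)
top bay 0.85 [266. 250.] [0.6068 0.0947 0.038 ]
top lap 0.89 [267. 243.] [0.6279 0.0921 0.038 ]
top router 0.57 [264. 256.] [0.5937 0.1029 0.    ]
top cover_grip 0.9 [354. 248.] [ 0.6066 -0.1421  0.16  ]
top cover_grip 0.69 [441. 213.] [ 0.7009 -0.3697  0.16  ]
top cover_edge 0.81 [366. 228.] [ 0.6579 -0.1743  0.16  ]
top cover_edge 0.77 [317. 263.] [ 0.5667 -0.0476  0.16  ]
blue [243 241  37  31 196] ((0.5895388722419739, 0.10813674330711365), (0.08992128819227219, 0.060504648834466934), 70.25839233398438)
side bay 0.63 [319. 290.] [0.6006 0.1014 0.038 ]
side lap 0.76 [306. 284.] [0.6318 0.0894 0.038 ]
side router 0.77 [319. 300.] [0.5992 0.1011 0.    ]
side cover_grip 0.77 [301. 163.] [ 0.6952 -0.2163  0.16  ]
side cover_grip 0.7 [371. 214.] [ 0.4999 -0.0461  0.16  ]
side cover_edge 0.81 [345. 215.] [ 0.5609 -0.0332  0.16  ]
side cover_edge 0.75 [307. 217.] [ 0.6479 -0.0103  0.16  ]
```

View pics/wrist5.png

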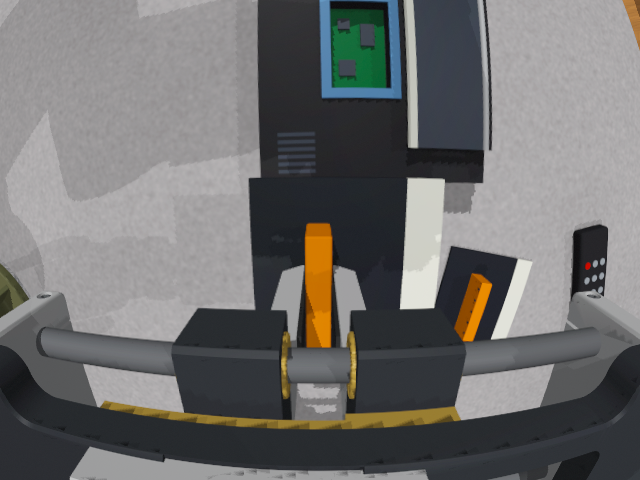

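The cover is held square in front of the fingers: bar at (318,285), pale strip at (422,240), parallel to the router's gasket at (360,50). I'll stop 7 cm short to refine.

>>> drive_tool([
  [[0,0.9,4.2,-1,0,0,0.01],[0,1.7,8.3,-2,0,0,0.018],[0,1.7,8.3,-2,0,0,0.018],[0,1.7,8.3,-2,0,0,0.018]],
])

```text
t: 10.42
tcp_pos: [0.5191, 0.0566, 0.13]
eef_rot: [2.576, 1.798, -0.0]
wrist_force: [-0.2, -0.7, -0.9]
grip_width: 0.0118
grasp_force: 45.0
```

```bash
cat > rt2.py <<'E'
from m import *
im=shot('wrist','wrist6.png'); s=im['s']; print(s['t'],s['tcp_pos'],s['eef_rot'],s['grasp_force'],s['grip_width'])
e=s['eef_rot'];print('tool yaw',2*np.arctan2(e[1],e[0])-np.pi/2)
for t,z in [('bay',.038),('lap',.038),('router',0)]:
    for d in r.landmark_of(t,'wrist')[:1]: print(t,round(d['score'],2),np.round(d['point']),atz(im,d['point'],z))
a=im['frame'].astype(int)
m=((a[...,2]>110)&(a[...,2]-a[...,0]>70)).astype(np.uint8)
n,l,st,ce=cv2.connectedComponentsWithStats(cv2.morphologyEx(m,cv2.MORPH_CLOSE,np.ones((3,3))))
for i in range(1,n):
    if st[i,4]>100: print('blue',st[i],seg(im,l==i,.041))
for d in r.trace('cover','wrist')[:2]:
    print(d['score'],d['point'],seg(im,d['region'],s['tcp_pos'][2]+.004))
for t in ('cover_edge','lap'):
  for d in r.trace(t,'wrist')[:3]:print(t,d['score'],d['point'],d['region'].sum())
E
python3 rt2.py
```

```text
10.425 [0.5191 0.0566 0.13  ] [ 2.5757  1.7985 -0.0002] 44.98754560947418 0.011800376870954095
tool yaw -0.35170249581603086
bay 0.95 [396. 140.] [0.5988 0.1057 0.038 ]
lap 0.77 [433. 141.] [0.6266 0.0961 0.038 ]
router 0.66 [382. 140.] [0.5949 0.1072 0.    ]
blue [ 340   80   85   97 2593] ((0.5918674468994141, 0.11745978891849518), (0.07218025624752045, 0.06392696499824524), 70.18094635009766)
0.97 [345.8, 236.4] ((0.5346482992172241, 0.05764411389827728), (0.09495245665311813, 0.10105393826961517), 70.38323211669922)
0.74 [485.8, 392.9] ((0.5939069390296936, -0.06370213627815247), (0.039442844688892365, 0.044935595244169235), 66.19902038574219)
cover_edge 0.77 [483.0, 389.3] 2564
cover_edge 0.76 [345.2, 236.4] 23565
lap 0.84 [409.9, 102.5] 50079
lap 0.43 [473.5, 139.4] 17219
```

View pics/wrist6.png

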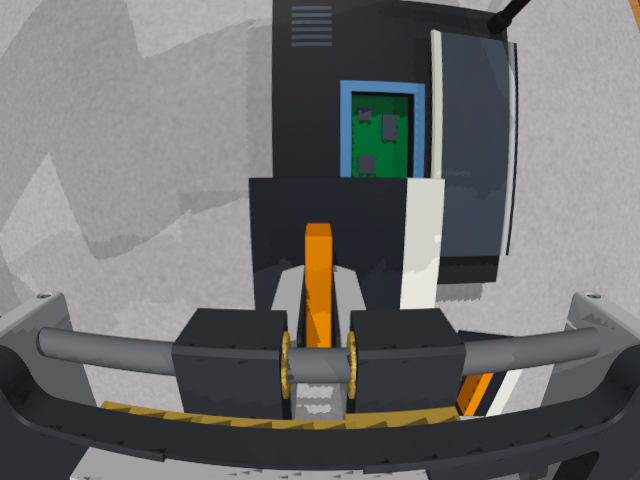

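>>> drive_tool([
  [[0,1.3,3.5,-2,0,0,-0.002],[0,2.54,6.9,-5,0,0,-0.004],[0,2.54,6.9,-7.5,0,0,-0.004],[0,2.54,6.9,-7.5,0,0,-0.004]],
])

```text
t: 11.28
tcp_pos: [0.5436, 0.1257, 0.0535]
eef_rot: [-2.578, -1.792, 0.005]
wrist_force: [0.5, 0.1, 0.6]
grip_width: 0.0117
grasp_force: 45.0
```

>>> drive_tool([
  [[0,0,0,-0.3,0,0,0],[0,0,0,-0.6,0,0,0],[0,0,0,-0.8,0,0,0],[0,0,0,-0.8,0,0,0]],
])

```text
t: 11.78
tcp_pos: [0.5446, 0.1258, 0.0471]
eef_rot: [2.58, 1.793, 0.0]
wrist_force: [-0.5, -0.1, -0.9]
grip_width: 0.0115
grasp_force: 45.0
```

>>> drive_tool([
  [[0,0,0,-0.2,0,0,0],[0,0,0,-0.3,0,0,0],[0,0,0,-0.4,0,0,0],[0,0,0,-0.4,0,0,0]],
])

```text
t: 12.28
tcp_pos: [0.5445, 0.1259, 0.0429]
eef_rot: [-2.58, -1.793, 0.0]
wrist_force: [-0.2, 0.1, -0.8]
grip_width: 0.0115
grasp_force: 45.0
```

>>> drive_tool([
  [[0,0,0,-0.1,0,0,0],[0,0,0,-0.2,0,0,0],[0,0,0,-0.2,0,0,0]],
])

```text
t: 12.65
tcp_pos: [0.5446, 0.1259, 0.041]
eef_rot: [2.58, 1.793, 0.0]
wrist_force: [-0.8, 0.3, 0.6]
grip_width: 0.0115
grasp_force: 45.0
```

>>> drive_tool([
  [[0,0,0,-0.1,0,0,0],[0,0,0,-0.1,0,0,0]],
])

```text
t: 12.9
tcp_pos: [0.5446, 0.1259, 0.0401]
eef_rot: [2.58, 1.793, 0.0]
wrist_force: [-1.8, 0.3, 3.2]
grip_width: 0.0114
grasp_force: 45.0
```

>>> drive_tool([
  [[0,0,0,-0.1,0,0,0],[0,0,0,-0.1,0,0,0]],
])

```text
t: 13.15
tcp_pos: [0.5446, 0.1259, 0.0391]
eef_rot: [2.58, 1.793, 0.0]
wrist_force: [-3.6, -0.2, 6.1]
grip_width: 0.0116
grasp_force: 45.0
```

Contact with the gasket comes at TCP z≈0.0407, so the cover's underside is at about TCP + 0.4 mm. I'll raise 3 mm and slide under the flap.

>>> drive_tool([
  [[0,0,0,0.3,0,0,0],[0,0.47,-0.17,0.3,0,0,0],[0,1.13,-0.41,0.3,0,0,0],[0,1.7,-0.61,0.3,0,0,0],[0,1.7,-0.61,0.3,0,0,0]],
])

```text
t: 13.78
tcp_pos: [0.5619, 0.1195, 0.0417]
eef_rot: [-2.58, -1.792, 0.0]
wrist_force: [-0.2, -0.1, -0.8]
grip_width: 0.0114
grasp_force: 45.0
```

Run:
```python
from m import *
im=shot('wrist'); s=im['s']; b=shot('side'); print(s['tcp_pos'],s['wrist_force'])
x=[cv2.resize(im['frame'][100:340,240:560],(400,300),interpolation=2),cv2.resize(b['frame'][230:350,240:400],(400,300),interpolation=2)]
cv2.imwrite('pics/c7.png',np.hstack(x)[:,:,::-1])
```

```text
[0.5619 0.1195 0.0417] [-0.2104 -0.0833 -0.8166]
```

View pics/c7.png

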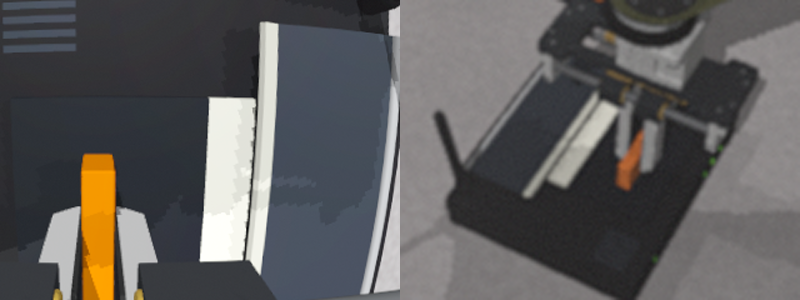

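The strip is at the lip, parallel and centred: the overhang of about 31 mm is what it should be. Continuing the slide.

>>> drive_tool([
  [[0,0.47,-0.17,0,0,0,0],[0,0.94,-0.34,0,0,0,0],[0,1.41,-0.51,0,0,0,0],[0,1.9,-0.68,0,0,0,0],[0,1.9,-0.68,0,0,0,0]],
])

```text
t: 14.5
tcp_pos: [0.5808, 0.1128, 0.0419]
eef_rot: [2.58, 1.793, 0.0]
wrist_force: [-0.2, 0.5, -0.6]
grip_width: 0.0118
grasp_force: 45.0
```

>>> drive_tool([
  [[0,0.28,-0.1,0,0,0,0],[0,0.56,-0.2,0,0,0,0],[0,0.56,-0.2,0,0,0,0]],
])

```text
t: 14.88
tcp_pos: [0.5863, 0.1109, 0.0419]
eef_rot: [2.58, 1.793, 0.0]
wrist_force: [0.8, 0.4, -0.9]
grip_width: 0.0116
grasp_force: 45.0
```

>>> drive_tool([
  [[0,0.09,-0.03,0,0,0,0],[0,0.09,-0.03,0,0,0,0]],
])

```text
t: 15.12
tcp_pos: [0.587, 0.1107, 0.0419]
eef_rot: [-2.58, -1.793, 0.0]
wrist_force: [0.4, 0.6, -1.1]
grip_width: 0.0119
grasp_force: 45.0
```

>>> drive_tool([
  [[0,0.09,-0.03,0,0,0,0],[0,0.09,-0.03,0,0,0,0]],
])

```text
t: 15.38
tcp_pos: [0.5874, 0.1104, 0.0418]
eef_rot: [-2.579, -1.793, 0.002]
wrist_force: [-4.7, 0.3, 1.5]
grip_width: 0.0118
grasp_force: 45.0
```

Home against the stops. I'll back off slightly and press down.

>>> drive_tool([
  [[0,-0.1,0.04,0,0,0,0],[0,-0.1,0.04,-0.15,0,0,0],[0,-0.1,0.04,-0.3,0,0,0],[0,-0.1,0.04,-0.35,0,0,0],[0,-0.1,0.04,-0.35,0,0,0]],
], squeeze=60)

```text
t: 16.0
tcp_pos: [0.5872, 0.1108, 0.039]
eef_rot: [2.579, 1.793, 0.001]
wrist_force: [-2.6, -0.7, 6.1]
grip_width: 0.0116
grasp_force: 60.0
```

>>> drive_tool([
  [[0,0,0,-0.05,0,0,0],[0,0,0,-0.1,0,0,0],[0,0,0,-0.1,0,0,0]],
])

```text
t: 16.38
tcp_pos: [0.5872, 0.1108, 0.0381]
eef_rot: [2.579, 1.793, 0.001]
wrist_force: [-4.5, 0.0, 9.6]
grip_width: 0.0113
grasp_force: 60.0
```

>>> drive_tool([
  [[0,0,0,-0.05,0,0,0],[0,0,0,-0.1,0,0,0],[0,0,0,-0.1,0,0,0]],
])

```text
t: 16.75
tcp_pos: [0.5872, 0.1108, 0.038]
eef_rot: [2.579, 1.793, 0.001]
wrist_force: [-9.2, -1.1, 16.7]
grip_width: 0.0111
grasp_force: 60.0
```

>>> drive_tool([
  [[0,0,0,-0.05,0,0,0],[0,0,0,-0.05,0,0,0]],
])

```text
t: 17.0
tcp_pos: [0.5872, 0.1109, 0.038]
eef_rot: [2.579, 1.793, 0.001]
wrist_force: [-11.4, -1.5, 22.5]
grip_width: 0.0117
grasp_force: 60.0
```

Run:
```python
from m import *
im=shot('wrist'); s=im['s']; b=shot('side'); print(s['tcp_pos'],s['wrist_force'],s['moment'],s['eef_rot'])
x=[cv2.resize(im['frame'][100:340,240:560],(400,300),interpolation=2),cv2.resize(b['frame'][230:350,240:400],(400,300),interpolation=2)]
cv2.imwrite('pics/c8.png',np.hstack(x)[:,:,::-1])
```

```text
[0.5872 0.1109 0.038 ] [-11.4382  -1.5151  22.4972] [-0.2573  2.158   0.0286] [2.5793 1.7928 0.0013]
```

View pics/c8.png

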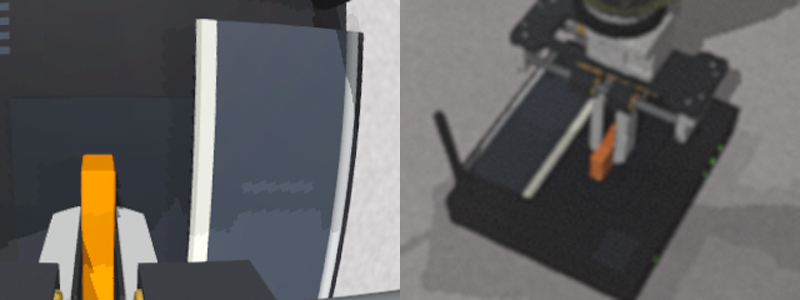

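The pale strip is fully under the flap, and the flap lies flat. The cover stopped hard at z = 0.038, with the force rising from 9.6 to 22 N, so the gasket is fully squeezed. I'm handing in.

```bash
python3 -c "
from plant import r
print(r.job_done())"
```

```text
the job is handed in; nothing more can be done
None
```

The job is handed in; the verdict wasn't shown. The cover sits square under the flap against the stops, pressed flat with about 22 N and still held by its bar at 60 N, and the flap looks flat in the last picture.

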